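Dock the hoop carrier on its three-ball hooping stand

TASK

Pick the hoop carrier plate up off the cutting mat and seat it on the three steel balls of the hooping stand, with its wooden hoop on the side of the single ball. Press it down gently, feeling for it, until both spring rollers have snapped over its side rails and pull it fully home, level on all three balls; then let go of it and leave the other things where they are.

Things in the scene. Friction and masses are not known exactly. Their poses are not given: they have to be found in the camera images.
- plate: hoop carrier: aluminium plate 110 (x) x 96 (y) mm with a wooden hoop fixed on its -x side. 0.25 to 0.4 kg; centre of mass within 15 mm of the middle, towards the hoop, 20 to 25 mm up. Origin: centre of the underside, z up; the slab lies 14 to 22 mm above it. Three V grooves underneath fit the stand's balls in one way only
- grip (a point): middle of the top face of the plate's black grip bar, 62 mm straight above the plate's origin; axes as the plate's. The bar is 14 mm thick along x, 46 mm long along y and 40 mm high above the slab: take it from above, fingers closing along x
- hoop (a point): centre of the plate's wooden hoop (ring of 84 mm outer diameter, 8 mm thick), 100 mm from the plate's origin along -x and 18 mm up
- groove (a point): top of the plate's single V groove at (-36, 0) mm; the other two are at (32, 34) and (32, -34) mm from the plate's origin. Each is 28 mm wide at the mouth, 14 mm deep, with 45 degree walls, 24 mm long and points at the plate's middle; the point lies 14 mm above the underside
- rail_left (a point): outer edge of the steel rail of diamond section (8 mm high, 40 mm long along x) on the plate's +y side: y = 54 mm, 18 mm above the plate's origin; a like one on the -y side. The stand's rollers snap over these rails when the plate is pressed down evenly, then pull it home by themselves
- stand: hooping stand: black foot 126 (x) x 176 (y) x 16 mm, fixed to the table, carrying a black head with three polished steel balls (20 mm across) at (-36, 0), (32, 34), (32, -34) mm and, at y = +-76 mm, grey housings 34 x 18 mm, tops 32 mm above the ball centres, each with a spring roller. Origin: centre of the foot's underside; z up. The hoop belongs on the -x side, with the single ball
- mid_home (a point): where the plate's origin lies when home if the head's clamped adjusters are in mid-range: 62 mm above the stand's origin, axes as the stand's, which the plate must share. The head's setting differs each time and is not measured: the true home (level with the ball centres) is up to 12 mm higher or lower and up to 3 mm to either side along y; x and yaw are exact
- roller_left (a joint): spring roller on the stand's +y side: 0 fully out (as at the start), grows as it is pushed back, stop at 0.007 m; 3 N at 0 and 1 N more per mm. The rail meets it with the plate about 9 mm above home, pushes it back to 0.0036 about 4 mm above home; it then springs in and reads about 0.001 with the plate home. Pressing the plate past both rollers takes about 10 to 16 N
- roller_right (a joint): the same on the stand's -y side. Both rollers are 8 mm thick, 30 mm long along x, centres 21.8 mm above the ball centres, 54.4 mm from the head's middle when out. Together they hold the home plate down with about 8 N; if just one has snapped the plate hangs tilted by about 0.1 rad: press on the high side
- mat: grey cutting mat 280 x 210 x 3 mm on which the plate lies at the start; fixed. Origin: centre of its underside
- spool_a: bystander: thread spool 32 mm across, 42 mm high, standing on the mat. Origin: centre of its underside
- spool_b: bystander: thread spool 36 mm across, 55 mm high, standing beyond the stand (its +x side)
- thimble: bystander: steel thimble 22 mm across, 22 mm high, beyond the stand
- spool_c: bystander: thread spool 32 mm across, 42 mm high, standing in the middle between mat and stand
- spool_d: bystander: thread spool like spool_c, beside it
- tape_case: bystander: round tape-measure case 56 mm across, 18 mm high, in the middle between mat and stand
- scissors: bystander: small steel scissors about 140 mm long, lying in the middle, towards the far side
Not all that is in view belongs to the job. Of the things shaped like the plate, the aluminium one is meant. Several things look just like the stand: the one meant starts nearest to the robot's base.

How it is judged (in metres and radians):
On the way:
1. the plate has been lifted off the mat (height (world z) of plate above 0.03 m), for 0.2 s.
At the end, for the whole second after the job is handed in: home on the balls, released, at rest: level within 0.03 rad, turned like the stand within 0.035 rad, hoop on the single ball's side, both rollers snapped in (0.0004 to 0.0024 m), origin within 3 mm in x, 5.5 mm in y, 14.5 mm in z of mid_home (angle between plate's own z axis and vertical below 0.03 rad and angle between the x axis of plate and the x axis of mid_home, either way round below 0.035 rad and z of plate in the frame of mid_home between -0.0145 and 0.0145 m and x of plate in the frame of mid_home between -0.003 and 0.003 m and y of plate in the frame of mid_home between -0.0055 and 0.0055 m and value of joint roller_left between 0.0004 and 0.0024 m and value of joint roller_right between 0.0004 and 0.0024 m and x of hoop in the frame of mid_home below -0.08 m and linear speed of plate below 0.01 m/s); the robot touches nothing.
It fails at once if the plate is forced onto the stand with more than about 30 N (its contact forces there, wedging included, add up to 70 N) (contact force between plate and stand above 70 N).
It fails at once if the plate is tipped by more than 0.6 rad (angle between plate's own z axis and vertical above 0.6 rad).
It fails at once if a bystander is shifted by more than 30 mm (distance of any of spool_a, spool_b, spool_c, spool_d, thimble, tape_case, scissors from where it was at the start of the episode above 0.03 m).
It also fails if it takes over 58 s, if anything falls off the work surface, if the arm or the gripper's body presses on something with over 40 N, if the wrist force passes 120 N, or if a joint passes its speed limit or range.

ROBOT

A 7-joint arm with a two-finger parallel gripper is mounted at the origin on the work surface. World frame = base frame: x ahead of the robot, y to its left, z up, the work surface at z = 0. Lengths are in m, angles in degrees, forces in N, time in s.
With the tool pointing down it reaches from about 0.35 to 0.9 m from the base axis. Payload 19.9 kg.
Tool frame: the origin (TCP) lies at the very end of the fingers, on their centre line; the grasp point (between the pads) lies 19 mm behind it; z points along the fingers, y is the line along which they close (so a half turn about z gives the same grasp; the last joint's range is limited). The gripper opens to 94 mm and grips with 3 to 60 N. Pads are 16 mm wide; open, the fingers measure 119 mm over their backs; the gripper's body (75 mm by 177 mm) begins 78 mm behind the grasp point.
Start: joints at [67.122, 23.915, -0.59, 92.452, 0.269, 63.638, -3.037], TCP at [0.219, -0.585, 0.205] pointing down, gripper open.
Joint ranges: [-161.28, 161.28], [-22.2, 115.67], [-73.04, 71.86], [3.21, 147.25], [-68.34, 248.33], [10.77, 114.83], [-161.83, 161.83]. Speed limits (degrees/s): [108.29, 108.29, 136.94, 136.94, 172.46, 172.46, 172.46].

INTERFACE

Orientations are given as [roll, pitch, yaw] about the fixed x, y, z axes, in that order (R = Rz(yaw) Ry(pitch) Rx(roll)).
In Python, from bench import ctrl gives the robot as it stands.
- The arm moves only by the tool step_hand, called after "Call:" as name([rows], argument=value, ...), one row to a line, values as JSON. Schema: {"type":"object","properties":{"rows":{"type":"array","items":{"type":"array","items":{"type":"array","items":{"type":"number"},"minItems":7,"maxItems":7},"minItems":1,"maxItems":20},"minItems":1,"maxItems":1},"only":{"type":"string"},"quiet":{"type":"boolean"},"lines":{"type":"string"}},"required":["rows"],"additionalProperties":false}. rows is a list that holds a single list of rows (three levels of brackets), with 1 to 20 rows, each of 7 numbers: a rotation vector rx, ry, rz in units of 2 degrees, then dx, dy, dz in cm, then the finger opening in m; each row is the pose to reach, as a shift and turn from the pose commanded when the call began, along the tool's axes at that moment; what a row does not reach only later rows make up. A row lasts 1/10 s, in which the tool goes at most 0.05 m and 8.59 degrees, less where a joint would pass 70% of its speed; a pose out of reach is approached as far as the arm can. The fingers move at their own pace and stop on an object; the grip force is fixed at half the most. Time passes only in rows, so rows that do not move let the fingers close. The tool returns the time, the measured TCP pose, the force, the opening and the grip force at its end. only (a regular expression) keeps the lines of the reply that match it, lines (a string "A,B") keeps lines A to B, and quiet returns only ok. Input that does not fit is refused with a message, and nothing moves.
- ctrl.sense(): the state, without advancing time (a new reading comes with each control period).
- ctrl.snapshot(name): name is "scene" or "top" or "wrist"; returns the picture (384x512x3 uint8, red, green, blue); there is no depth.
- ctrl.camera_info(name): a dict with "fx", "fy", "cx", "cy" (pixels), "world_to_cam" (4x4, takes a point from world to camera coordinates). Camera axes: x right, y up, looking along -z (the intrinsics and any distortion apply to the point x, -y, -z); pixel columns grow to the right and rows downward; lengths in m; the calibration is good to about 2 mm. A picture is of the moment at which its call begins: read the wrist's pose just before it. camera_info takes no time and is no camera call; for the wrist camera it gives the pose at the moment of the call.
- ctrl.job_done(): hands the job in; it is judged then, once.
The state is a dict: "time": time; "joints": joint angles; "qvel": joint speeds; "joint_torque": joint torques, N m; "ee_pos": TCP position; "tcp_rot": TCP orientation; "contact_force": force on the tool from outside, world axes, zero at the start; "moment": the same for the moment, N m; "grip_width": finger opening in m; "grip_force": force on a finger pad.
Only numpy, scipy, OpenCV 4.12 (cv2) and the standard library are available. Lean on these libraries where they do the work, as an engineer would, in place of code of your own. Each camera call takes 0.05 s, during which the arm holds its last target. There are 200 camera calls.

## Working session

There is one attempt and no reset: what is moved stays moved. The work goes in short steps, Python scripts to look and compute and a tool call to move; the robot and the scene stay as the last step left them, time stands still between calls to the robot, and variables do not carry over. Pictures are saved under pics/ and viewed, at most 10 in all, crops included, and the job is handed in when it is done.

```bash
mkdir -p pics; python3 - <<'E'
from bench import ctrl
import cv2
s=ctrl.sense();print(s)
for n in("scene","top"):
    cv2.imwrite(f"pics/{n}0.png",ctrl.snapshot(n)[:,:,::-1]);print(n,ctrl.camera_info(n))
E
```

```text
{'time': 0.0, 'joints': array([67.12086073, 23.94731113, -0.59128751, 92.48331511,  0.26955839,
       63.63971091, -3.03646052]), 'qvel': array([-0.0586664 ,  0.01499559,  0.04046092,  0.03909559, -0.10235037,
       -0.05957176, -0.09300067]), 'joint_torque': array([-4.37024710e-04, -8.51253033e+01,  6.38444200e-01, -4.25973308e+01,
       -4.87431348e-02,  1.88523583e-02,  4.91196033e-05]), 'ee_pos': array([ 0.21876138, -0.58507203,  0.20484936]), 'tcp_rot': array([-1.79931215e+02,  5.03806110e-03,  2.05030521e+01]), 'contact_force': array([-0.86422955,  0.80480037,  0.31838834]), 'moment': array([-0.01549216, -0.00215088,  0.01664886]), 'grip_force': 0.0, 'grip_width': 0.0938379267501111}
scene {'fx': 475.73088091380555, 'fy': 475.73088091380555, 'cx': 252.82915157506656, 'cy': 195.0366965803955, 'world_to_cam': array([[ 0.72404748,  0.68964073, -0.01228445, -0.30732122],
       [-0.51827035,  0.5557068 ,  0.65006599,  0.22137569],
       [ 0.45513854, -0.46431197,  0.75977846, -1.57427482],
       [ 0.        ,  0.        ,  0.        ,  1.        ]])}
top {'fx': 408.53498117663776, 'fy': 408.53498117663776, 'cx': 254.80599178220444, 'cy': 186.273190282796, 'world_to_cam': array([[ 0.02494572, -0.99966545, -0.00683372, -0.08367066],
       [ 0.9970148 ,  0.02437876,  0.07326095, -0.51418764],
       [-0.07306985, -0.00864087,  0.99728939, -1.40642783],
       [ 0.        ,  0.        ,  0.        ,  1.        ]])}
```

View pics/scene0.png

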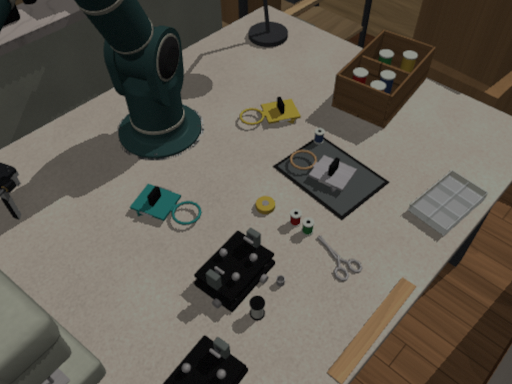

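View pics/top0.png

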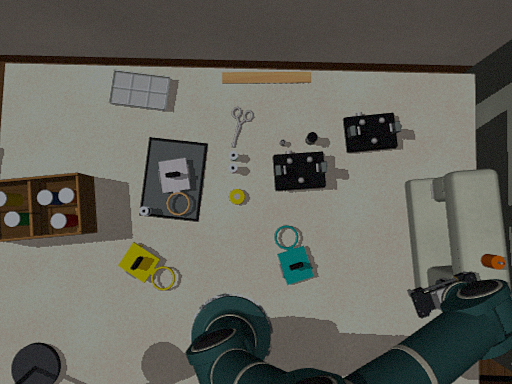

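The top view shows three plate-shaped things: aluminium at (174,175) on the mat, yellow at (139,262) and teal at (295,265). The aluminium one on the mat is the plate. Two stands are in view, at (300,170) and (371,132), and the first is nearer the base (about (230,330)), so that is the one meant. I'll confirm both in one enlarged crop.

```bash
cat > h.py <<'E'
import numpy as np, cv2
from bench import ctrl
def ray(n,u,v,z,ci=None):
    c=ci or ctrl.camera_info(n);M=c["world_to_cam"];R=M[:3,:3];o=-R.T@M[:3,3]
    d=R.T@np.array([(u-c["cx"])/c["fx"],-(v-c["cy"])/c["fy"],-1.]);return o+d*(z-o[2])/d[2]
def proj(n,p,ci=None):
    c=ci or ctrl.camera_info(n);q=c["world_to_cam"]@np.r_[p,1];return np.array([c["cx"]-c["fx"]*q[0]/q[2],c["cy"]+c["fy"]*q[1]/q[2]])
E
python3 - <<'E'
from h import *
t=cv2.imread("pics/top0.png");s=cv2.imread("pics/scene0.png")
a=cv2.resize(t[135:225,135:215],(400,450)[:2],interpolation=2)[:300*2]
f=lambda im,x,y:cv2.resize(im[y:y+75,x:x+100],(400,300),interpolation=cv2.INTER_CUBIC)
cv2.imwrite("pics/c1.png",np.vstack([np.hstack([f(t,130,142),f(t,260,130)]),np.hstack([f(s,275,130),f(s,185,225)])]))
for n,u,v,z in[("top",174,175,.065),("top",300,170,.06),("top",371,132,.06),("top",178,204,.021)]:print(n,u,v,ray(n,u,v,z).round(3))
E
```

```text
top 174 175 [0.544 0.203 0.065]
top 300 170 [ 0.572 -0.223  0.06 ]
top 371 132 [ 0.708 -0.463  0.06 ]
top 178 204 [0.448 0.194 0.021]
```

View pics/c1.png

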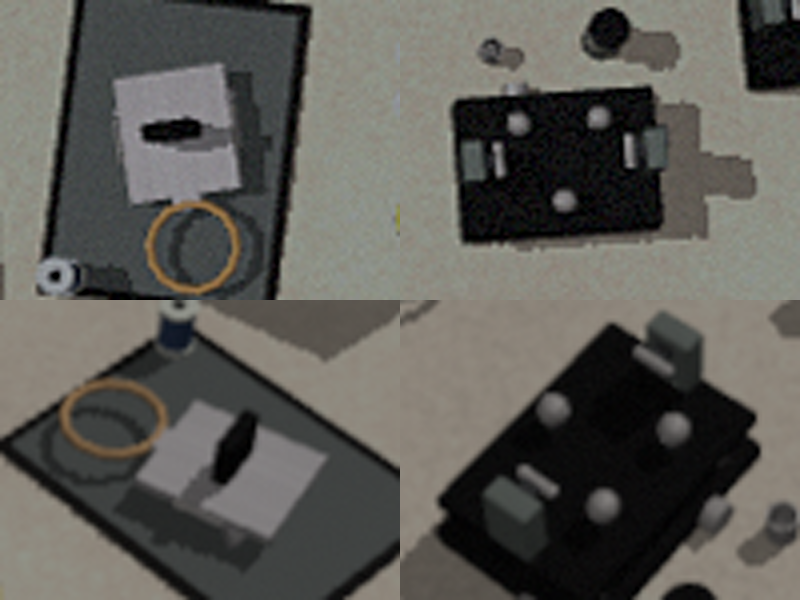

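The aluminium plate's hoop points to world -x. The near stand shows its single ball at world -x too (crop (565,200)), with its pair of balls at +x. Next I'll measure more finely and plan a wrist look over the stand on the way.

```bash
cat >> h.py <<'E'
from scipy.spatial.transform import Rotation as Ro
def plan(p,yaw,roll=180,pitch=0):
    "shift and turn from measured pose to TCP p, yaw"
    s=ctrl.sense();R=Ro.from_euler("xyz",s["tcp_rot"],degrees=True);T=Ro.from_euler("xyz",[roll,pitch,yaw],degrees=True)
    print("rotvec",(R.inv()*T).as_rotvec(degrees=True).round(2),"d",R.inv().apply(np.array(p)-s["ee_pos"]).round(4))
def tri(us):
    A=[];b=[]
    for n,u,v in us:
        c=ctrl.camera_info(n);M=c["world_to_cam"];R=M[:3,:3];o=-R.T@M[:3,3]
        d=R.T@np.array([(u-c["cx"])/c["fx"],-(v-c["cy"])/c["fy"],-1.]);d/=np.linalg.norm(d);P=np.eye(3)-np.outer(d,d);A.append(P);b.append(P@o)
    return np.linalg.lstsq(np.vstack(A),np.hstack(b),rcond=None)[0]
E
python3 - <<'E'
from h import *
t=cv2.imread("pics/top0.png");s=cv2.imread("pics/scene0.png")
c=ctrl.camera_info("wrist");M=c["world_to_cam"];R=M[:3,:3];o=-R.T@M[:3,3]
q=ctrl.sense();T=Ro.from_euler("xyz",q["tcp_rot"],degrees=True)
print("cam in tool",T.inv().apply(o-q["ee_pos"]).round(3),"look",T.inv().apply(-R[2]).round(3),"right",T.inv().apply(R[0]).round(3),c["fx"],c["cx"],c["cy"])
def cen(im,x,y,w=5,thr=90):
    g=im[y-w:y+w+1,x-w:x+w+1].max(2).astype(float);g=np.clip(g-thr,0,None);yy,xx=np.mgrid[y-w:y+w+1,x-w:x+w+1];return (g*xx).sum()/g.sum(),(g*yy).sum()/g.sum()
# balls: top crop px/4+offset ; scene likewise
T_=[(301,180),(310,159),(290,161)];S_=[(223,252),(236,276),(253,257)]
for nm,a,b in zip("SRL",T_,S_):
    ca=cen(t,*a);print(nm,ca)
tb=[cen(t,*a) for a in T_];sb=[cen(s,*a) for a in S_]
for i in range(3):
    print(i,np.round(sb[i],1),[ (j,tri([("top",*tb[i]),("scene",*sb[j])]).round(3)) for j in range(3)])
# slab + bar
hsv=cv2.cvtColor(t,cv2.COLOR_BGR2HSV);sub=t[150:200,150:200]
m=((sub.min(2)>110)&(hsv[150:200,150:200,1]<50)).astype(np.uint8)
m=cv2.morphologyEx(m,3,np.ones((9,9)));m=cv2.morphologyEx(m,2,np.ones((9,9)))
k=max(cv2.findContours(m,0,1)[0],key=cv2.contourArea)[:,0]+150
w=np.array([ray("top",x,y,.025)[:2] for x,y in k]);print("slab",cv2.minAreaRect((w*1000).astype(np.float32)))
m=np.zeros(t.shape[:2],np.uint8);m[163:187,158:190]=t[163:187,158:190].max(2)<45
k=max(cv2.findContours(m,0,1)[0],key=cv2.contourArea)[:,0]
w=np.array([ray("top",x,y,.065)[:2] for x,y in k]);print("bar",cv2.minAreaRect((w*1000).astype(np.float32)))
hs=hsv[190:220,162:195];m=((hs[...,0]>8)&(hs[...,0]<25)&(hs[...,1]>90)).astype(np.uint8);y,x=np.nonzero(m)
e=cv2.fitEllipse(np.c_[x+162,y+190].astype(np.float32));print("hoop",e,ray("top",*e[0],.021))
E
```

```text
cam in tool [ 0.07 -0.   -0.18] look [-0.241 -0.     0.97 ] right [0.001 1.    0.   ] 265.79181860542246 257.4578862501219 198.22108381226644
S (np.float64(300.3520833333333), np.float64(179.46666666666667))
R (np.float64(308.8709677419355), np.float64(158.61505376344087))
L (np.float64(288.69282511210764), np.float64(160.09641255605382))
0 [221.8 249.5] [(0, array([ 0.537, -0.225,  0.075])), (1, array([ 0.557, -0.223, -0.025])), (2, array([ 0.568, -0.2  ,  0.051]))]
1 [236.  274.6] [(0, array([ 0.589, -0.251,  0.158])), (1, array([ 0.61 , -0.251,  0.071])), (2, array([ 0.617, -0.228,  0.132]))]
2 [253.7 255.4] [(0, array([ 0.576, -0.211,  0.108])), (1, array([ 0.597, -0.207,  0.009])), (2, array([ 0.604, -0.184,  0.071]))]
slab ((546.5534057617188, 212.375732421875), (114.71853637695312, 96.03900146484375), 10.490602493286133)
bar ((546.4451904296875, 208.10751342773438), (16.261133193969727, 45.51953887939453), 10.905932426452637)
hoop ((177.95477294921875, 203.7213897705078), (22.20072364807129, 23.397401809692383), 169.9378204345703) [0.44860064 0.19455337 0.021     ]
```

```bash
python3 -c "
from h import *
plan([.58,-.29,.22],95.5)"
```

```text
rotvec [-6.0e-02 -4.0e-02 -7.5e+01] d [ 0.4417 -0.1499 -0.015 ]
```

Units first: shifts go in cm and turns go in units of 2 degrees. So 0.442 m is 44.2, -0.15 m is -15, -75 degrees is -37.5.

Call:
step_hand([
  [[0,0,-37.5,44.2,-15,-1.5,0.094],[0,0,-37.5,44.2,-15,-1.5,0.094],[0,0,-37.5,44.2,-15,-1.5,0.094],[0,0,-37.5,44.2,-15,-1.5,0.094],[0,0,-37.5,44.2,-15,-1.5,0.094],[0,0,-37.5,44.2,-15,-1.5,0.094],[0,0,-37.5,44.2,-15,-1.5,0.094],[0,0,-37.5,44.2,-15,-1.5,0.094],[0,0,-37.5,44.2,-15,-1.5,0.094],[0,0,-37.5,44.2,-15,-1.5,0.094],[0,0,-37.5,44.2,-15,-1.5,0.094],[0,0,-37.5,44.2,-15,-1.5,0.094],[0,0,-37.5,44.2,-15,-1.5,0.094],[0,0,-37.5,44.2,-15,-1.5,0.094]],
])

```text
time: 1.5
ee_pos: [0.5795, -0.2914, 0.2205]
tcp_rot: [-180.0, 0.0, 95.4]
contact_force: [0.6, -1.2, 0.1]
grip_width: 0.0941
grip_force: 0.0
```

```bash
python3 - <<'E'
from h import *
import json
c=ctrl.camera_info("wrist");im=ctrl.snapshot("wrist")[:,:,::-1].copy();cv2.imwrite("pics/w1.png",im)
json.dump({k:np.array(v).tolist() for k,v in c.items()},open("w1.json","w"))
for p in([.537,-.225,.072],[.61,-.251,.072],[.604,-.184,.072]):print(proj("wrist",p,c))
E
```

```text
[227.06728563 132.1338532 ]
[284.91803058 159.61811928]
[286.66678867 101.71984877]
```

View pics/w1.png

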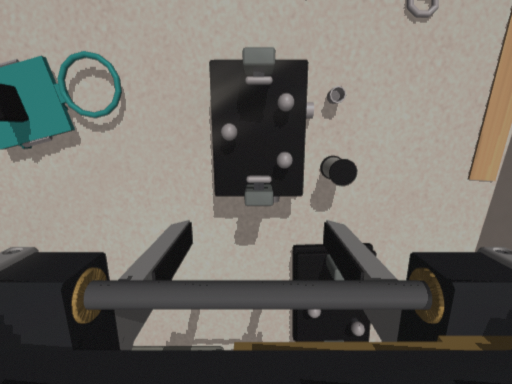

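The wrist view shows the stand clearly: balls near (229,132), (286,102) and (285,160), rollers at (259,80) and (259,180).

```bash
python3 - <<'E'
from h import *
import json
c={k:np.array(v) for k,v in json.load(open("w1.json")).items()}
im=cv2.imread("pics/w1.png");g=im.max(2)
m=(g>55).astype(np.uint8)
n,l,st,ce=cv2.connectedComponentsWithStats(m[60:200,214:304]);r=[]
for i in range(1,n):
    if st[i][4]>60:
        k=cv2.findContours((l==i).astype(np.uint8),0,1)[0][0];(x,y),rad=cv2.minEnclosingCircle(k);print(st[i],(ce[i]+[214,60]).round(1),x+214,y+60,rad); 
B=[min([ce[i]+[214,60] for i in range(1,n) if st[i][4]>60],key=lambda q:np.hypot(*(q-b))) for b in([229,132],[286,102],[285,160])]
for z in(.055,.065,.072,.078):
    S,L,Rr=[ray("wrist",*b,z,c) for b in B];mid=(L+Rr)/2
    print(z,"LR",np.linalg.norm(L-Rr).round(4),"S-mid",np.linalg.norm(mid-S).round(4),"yawLR",np.degrees(np.arctan2(-(L-Rr)[0],(L-Rr)[1])).round(2),"yawS",np.degrees(np.arctan2(*(mid-S)[1::-1])).round(2),"origin",((S*32+mid*36)/68).round(4))
# foot outline at z .016.. head?
mm=cv2.morphologyEx((g<50).astype(np.uint8)[40:215,195:320],3,np.ones((25,25)))
k=max(cv2.findContours(mm,0,1)[0],key=cv2.contourArea)[:,0]+[195,40]
w=np.array([ray("wrist",x,y,.016,c)[:2] for x,y in k]);print("foot",cv2.minAreaRect((w*1000).astype(np.float32)))
plan([.546,.211,.14],100.4)
E
```

```text
[   0    0   80   48 1209] [243.9  77.8] 253.5 83.5 45.962039947509766
[ 64  33  17  18 246] [285.7 101.4] 286.0 101.5 9.013978004455566
[  6  63  18  18 234] [228.6 131.2] 228.5 131.3235321044922 8.69096851348877
[ 63  92  16  16 210] [284.4 159.4] 284.5 159.5 8.276573181152344
[  0 103  90  37 894] [260.  190.1] 258.5 181.0 48.00270462036133
0.055 LR 0.0709 S-mid 0.0712 yawLR 5.54 yawS 5.45 origin [ 0.5744 -0.2203  0.055 ]
0.065 LR 0.0688 S-mid 0.0691 yawLR 5.54 yawS 5.45 origin [ 0.5744 -0.2203  0.065 ]
0.072 LR 0.0674 S-mid 0.0677 yawLR 5.54 yawS 5.45 origin [ 0.5744 -0.2203  0.072 ]
0.078 LR 0.0662 S-mid 0.0664 yawLR 5.54 yawS 5.45 origin [ 0.5743 -0.2204  0.078 ]
foot ((574.4104614257812, -221.20712280273438), (129.62814331054688, 181.8965301513672), 5.422394752502441)
rotvec [-0.02  0.02 -5.  ] d [0.5031 0.0138 0.0803]
```

Call:
step_hand([
  [[0,0,-2.5,50.3,1.4,5,0.06],[0,0,-2.5,50.3,1.4,5,0.06],[0,0,-2.5,50.3,1.4,5,0.06],[0,0,-2.5,50.3,1.4,5,0.06],[0,0,-2.5,50.3,1.4,5,0.06],[0,0,-2.5,50.3,1.4,5,0.06],[0,0,-2.5,50.3,1.4,5,0.06],[0,0,-2.5,50.3,1.4,5,0.06],[0,0,-2.5,50.3,1.4,5,0.06],[0,0,-2.5,50.3,1.4,5,0.06],[0,0,-2.5,50.3,1.4,5,0.06],[0,0,-2.5,50.3,1.4,5,0.06],[0,0,-2.5,50.3,1.4,5,0.06],[0,0,-2.5,50.3,1.4,5,0.06]],
])

```text
time: 2.95
ee_pos: [0.5467, 0.21, 0.1706]
tcp_rot: [180.0, 0.0, 100.4]
contact_force: [0.1, -0.3, -0.2]
grip_width: 0.0603
grip_force: 0.0
```

```bash
python3 - <<'E'
from h import *
c=ctrl.camera_info("wrist");im=ctrl.snapshot("wrist")[:,:,::-1].copy();cv2.imwrite("pics/w2.png",im)
print("grip pred",proj("wrist",[.546,.211,.065],c),"hoop",proj("wrist",[.4486,.1946,.021],c))
E
```

```text
grip pred [256.4888212  196.38729012] hoop [178.52214003 187.09146305]
```

View pics/w2.png

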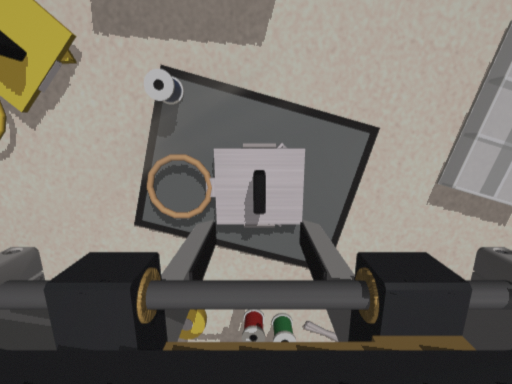

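The bar top is centred near (260,192), a few pixels off the prediction, and its sides are aligned with the fingers. I'll refine from here.

```bash
python3 - <<'E'
from h import *
c=ctrl.camera_info("wrist");im=cv2.imread("pics/w2.png")
y0,y1,x0,x1=160,219,240,280
m=(im[y0:y1,x0:x1].max(2)<50).astype(np.uint8);k=max(cv2.findContours(m,0,1)[0],key=cv2.contourArea)[:,0]+[x0,y0]
print(cv2.minAreaRect(k),k.min(0),k.max(0))
w=np.array([ray("wrist",x,y,.065,c)[:2] for x,y in k]);print(cv2.minAreaRect((w*1000).astype(np.float32)))
m=(im[130:232,200:320].min(2)>105).astype(np.uint8);m=cv2.morphologyEx(m,3,np.ones((21,21)));m=cv2.morphologyEx(m,2,np.ones((25,25)));k=max(cv2.findContours(m,0,1)[0],key=cv2.contourArea)[:,0]+[200,130]
w=np.array([ray("wrist",x,y,.025,c)[:2] for x,y in k]);print(cv2.minAreaRect((w*1000).astype(np.float32)))
hsv=cv2.cvtColor(im,40)[140:230,135:220];y,x=np.nonzero((hsv[...,0]>8)&(hsv[...,0]<25)&(hsv[...,1]>90));e=cv2.fitEllipse(np.c_[x+135,y+140].astype(np.float32));print(e,ray("wrist",*e[0],.021,c))
E
```

```text
((259.0, 192.0), (42.0, 10.0), 90.0) [254 171] [264 213]
((547.9003295898438, 216.1363983154297), (11.2144136428833, 47.40693283081055), 10.408507347106934)
((548.3548583984375, 211.7483367919922), (112.25923156738281, 112.33547973632812), 10.407058715820312)
((179.33023071289062, 185.92189025878906), (57.29334259033203, 61.71747970581055), 128.84060668945312) [0.44939475 0.1964762  0.021     ]
```

```bash
python3 -c "
from h import *
plan([.548,.2145,.032],100.4)"
```

```text
rotvec [ 0.01  0.03 -0.04] d [0.0041 0.0021 0.1386]
```

Call:
step_hand([
  [[0,0,0,0.4,0.2,4,0.06],[0,0,0,0.4,0.2,8,0.06],[0,0,0,0.4,0.2,11.5,0.06],[0,0,0,0.4,0.2,12.8,0.06],[0,0,0,0.4,0.2,13.8,0.06],[0,0,0,0.4,0.2,13.8,0.06],[0,0,0,0.4,0.2,13.8,0],[0,0,0,0.4,0.2,13.8,0],[0,0,0,0.4,0.2,13.8,0],[0,0,0,0.4,0.2,13.8,0],[0,0,0,0.4,0.2,13.8,0],[0,0,0,0.4,0.2,13.8,0],[0,0,0,0.4,0.2,13.8,0]],
])

```text
time: 4.3
ee_pos: [0.5473, 0.2162, 0.0325]
tcp_rot: [-180.0, -0.0, 100.5]
contact_force: [-0.3, -0.1, 2.3]
grip_width: 0.0136
grip_force: 30.0
```

Call:
step_hand([
  [[0,0,0,0,0,-2,0],[0,0,0,0,0,-6,0],[0,0,0,0,0,-10,0],[0,0,0,0,0,-13,0],[0,0,0,0,0,-15,0],[0,0,0,0,0,-15,0],[0,0,0,0,0,-15,0]],
])

```text
time: 5.0
ee_pos: [0.547, 0.2159, 0.1816]
tcp_rot: [-180.0, 0.0, 100.5]
contact_force: [-0.3, -0.5, -4.6]
grip_width: 0.0141
grip_force: 30.0
```

```bash
python3 - <<'E'
from h import *
import json
s=ctrl.sense();print(s["ee_pos"],s["tcp_rot"],s["contact_force"],s["moment"],s["grip_width"])
c=ctrl.camera_info("wrist");im=ctrl.snapshot("wrist")[:,:,::-1].copy();cv2.imwrite("pics/w3.png",im)
json.dump({k:np.array(v).tolist() for k,v in c.items()},open("w3.json","w"))
plan([.5744,-.2203,.18],95.5)
E
```

```text
[0.5470254  0.21590453 0.18160631] [-1.79961374e+02  1.45966659e-02  1.00491649e+02] [-0.34539775 -0.4809243  -4.61470253] [-0.06914919 -0.15840426  0.01986671] 0.014077218525477714
rotvec [-0.11  0.02  5.  ] d [-0.4338 -0.0522  0.0013]
```

View pics/w3.png

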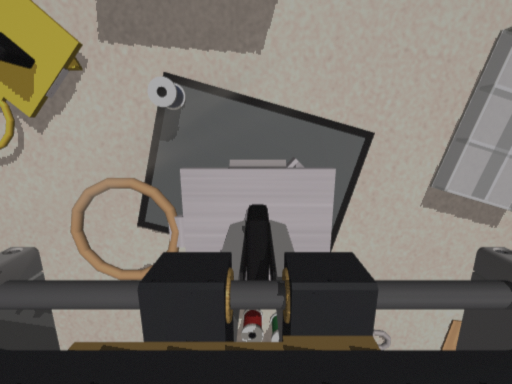

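The plate is held level. Its slab's far edge runs at row 169 from column 181 to 336, and the hoop is centred near (126,228).

```bash
python3 - <<'E'
from h import *
import json
c={k:np.array(v) for k,v in json.load(open("w3.json")).items()};s=ctrl.sense()
im=cv2.imread("pics/w3.png");b=(im.min(2)>105)
rows={x:140+np.argmax(b[167:180,x])+27 for x in range(190,332,20)};print(rows)
for r in(175,185,200):
    q=np.nonzero(b[r,150:360])[0]+150;print(r,q[0],q[-1])
R=Ro.from_euler("xyz",s["tcp_rot"],degrees=True)
hsv=cv2.cvtColor(im,40)[170:285,65:185];m=(hsv[...,0]>8)&(hsv[...,0]<25)&(hsv[...,1]>80);y,x=np.nonzero(m[:70]);k=cv2.findContours(m.astype(np.uint8),0,1)[0]
k=max(k,key=cv2.contourArea)[:,0]+[65,170];e=cv2.fitEllipse(cv2.convexHull(k));print(e)
for dz in(.0035,.0075,.0115):
    z=s["ee_pos"][2]-dz
    P=[R.inv().apply(ray("wrist",u,v,z,c)-s["ee_pos"]).round(4) for u,v in((181,169),(336,169))]
    print(dz,P,"hoop",R.inv().apply(ray("wrist",*e[0],z-.004,c)-s["ee_pos"]).round(4))
E
```

```text
{190: np.int64(168), 210: np.int64(168), 230: np.int64(169), 250: np.int64(169), 270: np.int64(168), 290: np.int64(167), 310: np.int64(168), 330: np.int64(168)}
175 180 335
185 181 359
200 182 359
((125.20277404785156, 228.286376953125), (100.12957763671875, 111.73468780517578), 119.56842041015625)
0.0035 [array([ 0.0452, -0.0523,  0.0036]), array([0.0453, 0.0554, 0.0034])] hoop [ 0.     -0.0984  0.0077]
0.0075 [array([ 0.0447, -0.0534,  0.0076]), array([0.0448, 0.0566, 0.0074])] hoop [-0.0015 -0.1005  0.0117]
0.0115 [array([ 0.0442, -0.0546,  0.0116]), array([0.0443, 0.0578, 0.0114])] hoop [-0.003  -0.1026  0.0157]
```

```bash
python3 -c "
from h import *
plan([.5737,-.2183,.15],95.5)"
```

```text
rotvec [-0.11  0.02  5.  ] d [-0.4317 -0.0525  0.0313]
```

Call:
step_hand([
  [[0,0,2.5,-43.2,-5.3,0,0],[0,0,2.5,-43.2,-5.3,0,0],[0,0,2.5,-43.2,-5.3,0,0],[0,0,2.5,-43.2,-5.3,0,0],[0,0,2.5,-43.2,-5.3,0,0],[0,0,2.5,-43.2,-5.3,0,0],[0,0,2.5,-43.2,-5.3,0,0],[0,0,2.5,-43.2,-5.3,0,0],[0,0,2.5,-43.2,-5.3,0,0],[0,0,2.5,-43.2,-5.3,0,0],[0,0,2.5,-43.2,-5.3,1,0],[0,0,2.5,-43.2,-5.3,2,0],[0,0,2.5,-43.2,-5.3,2,0],[0,0,2.5,-43.2,-5.3,2,0]],
])

```text
time: 6.45
ee_pos: [0.5738, -0.2172, 0.1619]
tcp_rot: [-179.9, -0.0, 95.6]
contact_force: [0.6, -0.7, -3.1]
grip_width: 0.0137
grip_force: 30.0
```

```bash
python3 -c "
from h import *
plan([.5737,-.2183,.12],95.5)
cv2.imwrite('pics/s4.png',ctrl.snapshot('scene')[:,:,::-1])"
```

```text
rotvec [-0.05 -0.04  0.08] d [-0.0012 -0.0002  0.0419]
```

To row units: 0.046 m is 4.6, 0.04 m is 4.

Call:
step_hand([
  [[0,0,0,-0.1,0,1.5,0],[0,0,0,-0.1,0,3,0],[0,0,0,-0.1,0,4,0],[0,0,0,-0.1,0,4.6,0],[0,0,0,-0.1,0,4.6,0],[0,0,0,-0.1,0,4.6,0]],
])

```text
time: 7.1
ee_pos: [0.5742, -0.2192, 0.1165]
tcp_rot: [180.0, -0.0, 95.5]
contact_force: [-0.2, 0.8, -2.7]
grip_width: 0.0138
grip_force: 30.0
```

Call:
step_hand([
  [[0,0,0,0,0,0.2,0],[0,0,0,0,0,0.3,0],[0,0,0,0,0,0.3,0],[0,0,0,0,0,0.3,0]],
])

```text
time: 7.5
ee_pos: [0.5741, -0.2192, 0.1135]
tcp_rot: [180.0, 0.0, 95.5]
contact_force: [0.7, -0.2, -3.0]
grip_width: 0.0137
grip_force: 30.0
```

Call:
step_hand([
  [[0,0,0,0,0,0.1,0],[0,0,0,0,0,0.2,0],[0,0,0,0,0,0.2,0],[0,0,0,0,0,0.2,0]],
])

```text
time: 7.9
ee_pos: [0.574, -0.2192, 0.1114]
tcp_rot: [-180.0, -0.0, 95.5]
contact_force: [-0.6, 0.2, -3.4]
grip_width: 0.0137
grip_force: 30.0
```

Call:
step_hand([
  [[0,0,0,0.05,0,0.1,0],[0,0,0,0.05,0,0.2,0],[0,0,0,0.05,0,0.2,0],[0,0,0,0.05,0,0.2,0]],
])

```text
time: 8.3
ee_pos: [0.5739, -0.2187, 0.1094]
tcp_rot: [-180.0, -0.0, 95.5]
contact_force: [-0.6, 0.1, -2.7]
grip_width: 0.0138
grip_force: 30.0
```

To row units: 0.0015 m is 0.15, 0.001 m is 0.1.

Call:
step_hand([
  [[0,0,0,0,0,0.1,0],[0,0,0,0,0,0.15,0],[0,0,0,0,0,0.15,0],[0,0,0,0,0,0.15,0]],
])

```text
time: 8.7
ee_pos: [0.574, -0.2187, 0.1079]
tcp_rot: [-180.0, -0.0, 95.5]
contact_force: [-0.1, -0.3, -4.1]
grip_width: 0.014
grip_force: 30.0
```

```bash
python3 -c "
from bench import ctrl
print(ctrl.sense()['moment'])"
```

```text
[ 0.02923618 -0.17079797  0.01519099]
```

Call:
step_hand([
  [[0,0,0,0,0,0.1,0],[0,0,0,0,0,0.15,0],[0,0,0,0,0,0.15,0],[0,0,0,0,0,0.15,0]],
])

```text
time: 9.1
ee_pos: [0.574, -0.2187, 0.1064]
tcp_rot: [-180.0, -0.0, 95.5]
contact_force: [-0.4, -0.2, -3.9]
grip_width: 0.0138
grip_force: 30.0
```

```bash
python3 -c "
from bench import ctrl
print(ctrl.sense()['moment'])"
```

```text
[ 0.00486689 -0.14117592 -0.04073032]
```

To row units: 0.0015 m is 0.15, 0.001 m is 0.1.

Call:
step_hand([
  [[0,0,0,0,0,0.1,0],[0,0,0,0,0,0.15,0],[0,0,0,0,0,0.15,0],[0,0,0,0,0,0.15,0]],
])

```text
time: 9.5
ee_pos: [0.5742, -0.2187, 0.1052]
tcp_rot: [180.0, 0.0, 95.5]
contact_force: [-0.6, 0.8, 4.0]
grip_width: 0.0136
grip_force: 30.0
```

```bash
python3 -c "
from bench import ctrl
print(ctrl.sense()['moment'])"
```

```text
[0.03552593 0.01460308 0.00250398]
```

Call:
step_hand([
  [[0,0,0,0,0,0.1,0],[0,0,0,0,0,0.1,0],[0,0,0,0,0,0.1,0],[0,0,0,0,0,0.1,0]],
])

```text
time: 9.9
ee_pos: [0.5743, -0.2188, 0.1043]
tcp_rot: [180.0, 0.0, 95.5]
contact_force: [0.2, 0.1, 5.1]
grip_width: 0.0139
grip_force: 30.0
```

```bash
python3 -c "
from bench import ctrl
print(ctrl.sense()['moment'])"
```

```text
[ 0.01650942  0.0383315  -0.079246  ]
```

To row units: 0.001 m is 0.1.

Call:
step_hand([
  [[0,0,0,0,0,0.1,0],[0,0,0,0,0,0.1,0],[0,0,0,0,0,0.1,0],[0,0,0,0,0,0.1,0]],
])

```text
time: 10.3
ee_pos: [0.5745, -0.2189, 0.1036]
tcp_rot: [179.9, 0.0, 95.5]
contact_force: [-0.5, -0.0, 7.9]
grip_width: 0.0138
grip_force: 30.0
```

```bash
python3 -c "
from bench import ctrl
print(ctrl.sense()['moment'])"
```

```text
[-0.00123682  0.01459609 -0.00367681]
```

Call:
step_hand([
  [[0,0,0,0,0,0.05,0],[0,0,0,0,0,0.1,0],[0,0,0,0,0,0.1,0],[0,0,0,0,0,0.1,0]],
])

```text
time: 10.7
ee_pos: [0.5746, -0.2189, 0.1026]
tcp_rot: [179.9, 0.0, 95.5]
contact_force: [-0.7, 0.0, 8.2]
grip_width: 0.014
grip_force: 30.0
```

```bash
python3 -c "
from bench import ctrl
print(ctrl.sense()['moment'])"
```

```text
[-0.11216067 -0.05728744  0.00434989]
```

To row units: 0.001 m is 0.1, 0.0005 m is 0.05.

Call:
step_hand([
  [[0,0,0,0,0,0.05,0],[0,0,0,0,0,0.1,0],[0,0,0,0,0,0.1,0],[0,0,0,0,0,0.1,0]],
])

```text
time: 11.1
ee_pos: [0.5741, -0.2186, 0.1009]
tcp_rot: [180.0, -0.0, 95.5]
contact_force: [1.3, 0.8, 0.3]
grip_width: 0.0136
grip_force: 30.0
```

```bash
python3 -c "
from bench import ctrl
print(ctrl.sense()['moment'])"
```

```text
[ 0.06449402 -0.46741238 -0.06525602]
```

To row units: 0.001 m is 0.1, 0.0005 m is 0.05.

Call:
step_hand([
  [[0,0,0,0,0,0.05,0],[0,0,0,0,0,0.1,0],[0,0,0,0,0,0.1,0],[0,0,0,0,0,0.1,0]],
])

```text
time: 11.5
ee_pos: [0.5737, -0.2186, 0.0995]
tcp_rot: [-180.0, -0.0, 95.5]
contact_force: [1.9, 0.8, -6.3]
grip_width: 0.0138
grip_force: 30.0
```

```bash
python3 -c "
from bench import ctrl
print(ctrl.sense()['moment'])"
```

```text
[ 0.12470894 -0.51422977  0.02115929]
```

Call:
step_hand([
  [[0,0,0,0,0,0.05,0],[0,0,0,0,0,0.1,0],[0,0,0,0,0,0.1,0],[0,0,0,0,0,0.1,0]],
])

```text
time: 11.9
ee_pos: [0.5737, -0.2186, 0.0986]
tcp_rot: [-180.0, -0.0, 95.5]
contact_force: [1.4, 0.3, -7.9]
grip_width: 0.0137
grip_force: 30.0
```

```bash
python3 -c "
from bench import ctrl
print(ctrl.sense()['moment'])"
```

```text
[ 0.06883103 -0.33716765  0.02666388]
```

To row units: 0.001 m is 0.1, 0.0005 m is 0.05.

Call:
step_hand([
  [[0,0,0,0,0,0.05,0],[0,0,0,0,0,0.1,0],[0,0,0,0,0,0.1,0],[0,0,0,0,0,0.1,0]],
])

```text
time: 12.3
ee_pos: [0.5737, -0.2187, 0.0976]
tcp_rot: [-180.0, -0.0, 95.5]
contact_force: [0.3, 0.2, -11.7]
grip_width: 0.0138
grip_force: 30.0
```

```bash
python3 -c "
from bench import ctrl
print(ctrl.sense()['moment'])"
```

```text
[ 0.19743038 -0.24376727 -0.00249485]
```

To row units: 0.001 m is 0.1, 0.0005 m is 0.05.

Call:
step_hand([
  [[0,0,0,0,0,0.05,0],[0,0,0,0,0,0.1,0],[0,0,0,0,0,0.1,0],[0,0,0,0,0,0.1,0]],
])

```text
time: 12.7
ee_pos: [0.5738, -0.2187, 0.0968]
tcp_rot: [-180.0, -0.0, 95.5]
contact_force: [-0.7, 0.4, -12.2]
grip_width: 0.0138
grip_force: 30.0
```

```bash
python3 -c "
from bench import ctrl
print(ctrl.sense()['moment'])"
```

```text
[ 0.15781145 -0.09902145 -0.00577359]
```

Call:
step_hand([
  [[0,0,0,0,0,0.05,0],[0,0,0,0,0,0.05,0],[0,0,0,0,0,0.05,0],[0,0,0,0,0,0.05,0]],
])

```text
time: 13.1
ee_pos: [0.574, -0.2186, 0.0965]
tcp_rot: [-180.0, -0.0, 95.5]
contact_force: [-0.6, 1.3, -7.6]
grip_width: 0.0138
grip_force: 30.0
```

```bash
python3 -c "
from bench import ctrl
print(ctrl.sense()['moment'])"
```

```text
[ 0.54358771  0.2255642  -0.05340833]
```

The rollers have snapped and pull it down, and the balls are starting to carry. I'll press slightly more, then release.

To row units: 0.0005 m is 0.05.

Call:
step_hand([
  [[0,0,0,0,0,0.05,0],[0,0,0,0,0,0.05,0],[0,0,0,0,0,0.05,0]],
])

```text
time: 13.4
ee_pos: [0.5742, -0.2187, 0.0963]
tcp_rot: [180.0, 0.0, 95.5]
contact_force: [-2.7, 2.2, 0.9]
grip_width: 0.0139
grip_force: 30.0
```

```bash
python3 -c "
from bench import ctrl
print(ctrl.sense()['moment'])"
```

```text
[ 0.79701557  0.86857064 -0.024224  ]
```

Call:
step_hand([
  [[0,0,0,0,0,0,0.02],[0,0,0,0,0,0,0.03],[0,0,0,0,0,0,0.04],[0,0,0,0,0,0,0.04],[0,0,0,0,0,-1,0.04],[0,0,0,0,0,-3,0.04],[0,0,0,0,0,-6,0.04],[0,0,0,0,0,-10,0.04],[0,0,0,-5,0,-13,0.04],[0,0,0,-10,0,-13,0.04],[0,0,0,-10,0,-13,0.04],[0,0,0,-10,0,-13,0.04]],
])

```text
time: 14.6
ee_pos: [0.5832, -0.32, 0.2262]
tcp_rot: [180.0, 0.0, 95.3]
contact_force: [0.5, 0.4, 0.1]
grip_width: 0.04
grip_force: 0.0
```

```bash
python3 - <<'E'
from h import *
w=ctrl.snapshot("wrist")[:,:,::-1].copy();cv2.imwrite("pics/w5.png",w)
s=ctrl.snapshot("scene")[:,:,::-1].copy();cv2.imwrite("pics/s5.png",s)
cv2.imwrite("pics/c5.png",np.hstack([cv2.resize(w[30:250,120:350],(400,383),interpolation=2),cv2.resize(s[215:310,175:275],(400,383),interpolation=2)]))
E
```

```text
(no output)
```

View pics/c5.png

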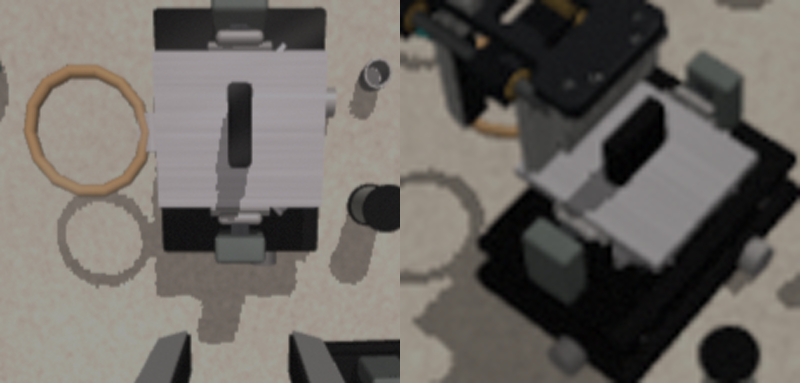

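The plate looks seated symmetrically between both rollers. I'll check level and position numerically.

```bash
python3 - <<'E'
from h import *
w=cv2.imread("pics/w5.png");c=ctrl.camera_info("wrist")
m=(w.min(2)>105).astype(np.uint8)[:, :]
a=np.deg2rad(5.5);X=np.array([np.cos(a),np.sin(a),0]);Y=np.array([-np.sin(a),np.cos(a),0]);O=np.array([.5744,-.2203,.067])
P=lambda x,y,z:proj("wrist",O+x*X+y*Y+[0,0,z],c).round(1)
for y in(.04,-.04):
    r=int(round(P(0,y,.022)[1]));b=w[r,190:325].astype(int).min(1);g=np.abs(np.diff(b));
    i=np.nonzero(w[r,195:320].min(1)<0)
    print("row",r,"pred",P(-.055,y,.022)[0],P(.055,y,.022)[0],w[r,204:216].min(1),w[r,300:314].min(1))
col=int(P(0.02,0,.022)[0]);print("ends pred",P(.02,.048,.022),P(.02,-.048,.022),w[52:66,col-30].min(1),w[142:156,col-30].min(1))
hsv=cv2.cvtColor(w,40);k=hsv[60:150,130:207];mm=((k[...,0]>8)&(k[...,0]<25)&(k[...,1]>75)).astype(np.uint8)
q=max(cv2.findContours(mm,0,1)[0],key=cv2.contourArea)[:,0]+[130,60];print("hoop",cv2.fitEllipse(cv2.convexHull(q)),"pred",P(-.1,0,.02))
E
```

```text
row 69 pred 207.1 307.3 [146 147 145 147 147 148 146 146 147 147 148 148] [151 150 151 151 151 151 152 152 147 142 139 140 141 144]
row 144 pred 210.1 304.1 [142 139 132 101  95  97 107 147 150 150 151 151] [148 149 150 149 149 147 145 147 150 150 147 144 145 145]
ends pred [275.5  61.4] [274.1 150.6] [ 69  59  69  94 112 101  99 128 149 152 152 151 152 153] [144 142 146 147 135 110 101  84  78  79  77  68  37  23]
hoop ((169.7184600830078, 104.25978088378906), (69.9863510131836, 77.21906280517578), 151.57131958007812) pred [169.5 107.6]
```

```bash
python3 - <<'E'
from h import *
c=ctrl.camera_info("wrist");print(ctrl.sense()["ee_pos"])
w=ctrl.snapshot("wrist")[:,:,::-1].copy();cv2.imwrite("pics/w6.png",w)
a=np.deg2rad(5.5);X=np.array([np.cos(a),np.sin(a),0]);Y=np.array([-np.sin(a),np.cos(a),0]);O=np.array([.5744,-.2203,.067])
b=cv2.resize(w[25:180,195:325],(671,800),interpolation=cv2.INTER_CUBIC)
b=cv2.resize(w[30:175,192:337],(600,600),interpolation=cv2.INTER_CUBIC);k=600/145
def dot(x,y,z,col):
    p=(proj("wrist",O+x*X+y*Y+[0,0,z],c)-[192,30]+.5)*k;cv2.circle(b,tuple(int(v) for v in p),3,col,-1);return p.round(1)
for x in(-.055,.055):
    for y in(-.048,.048):print("slab",dot(x,y,.022,(0,0,255)))
for x in(-.063,.063):
    for y in(-.088,.088):print("foot",dot(x,y,.016-.067,(0,255,0)))
for x in(-.017,.017):
    for y in(-.085,-.067,.067,.085):dot(x,y,.032,(255,128,0))
cv2.imwrite("pics/c6.png",b)
E
```

```text
[ 0.58370589 -0.31705786  0.2260639 ]
slab [ 78.  500.6]
slab [ 63.2 131.3]
slab [464.6 501.4]
slab [480.6 132.1]
foot [ 95.3 600.5]
foot [74.9 53.5]
foot [447.5 601.1]
foot [469.6  54.3]
```

View pics/c6.png

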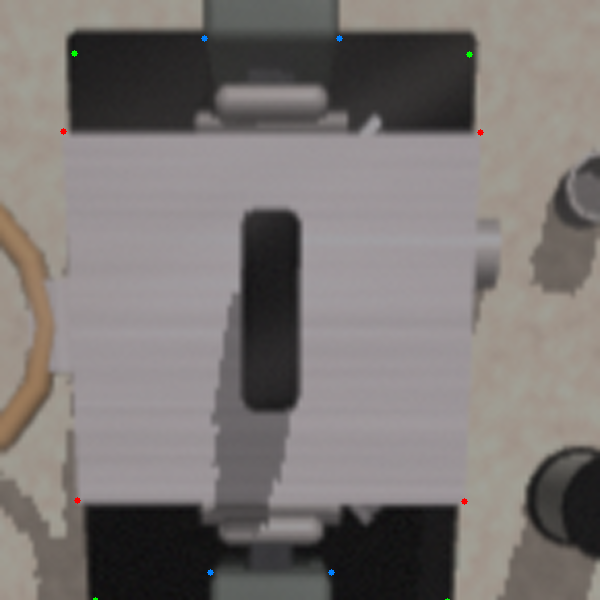

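The predicted slab corners at home (red dots) lie on the plate's real corners to about 1 mm, with both ends at the same scale. So it is level and home, with both rollers over the rails.

```bash
python3 -c "
from bench import ctrl
print(ctrl.job_done())"
```

```text
the job is handed in; nothing more can be done
None
```

The hoop carrier plate is seated on the near stand's three balls with its hoop on the single-ball side, snapped under both rollers and released. The last wrist picture showed its corners within about 1 mm of where a level, home plate should be; the job is handed in, but no verdict came back.

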